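# Weigh sealed canisters by hand and nest them by class

## Task

Two sealed canisters look alike: lift each a little to feel its weight, then lower it upright into the bore of the nest block for its class: red for a solid one (about 750 g), yellow for a filled one (about 250 g), blue for a hollow one (about 80 g). The seats in the bores are set at unknown depths, so feel each canister down onto its seat gently, without forcing it and without letting it drop, then let go. Leave the beaker where it stands.

Things in the scene. Friction and masses are not known exactly. Their poses are not given: they have to be found in the camera images.
- canister_a: sealed metal canister, a plain upright cylinder 44 mm in diameter and 74 mm high, rounded edges, steel cap on the upper 26 mm, to be gripped there. Origin at the centre of its underside, z up. What it hides inside (a core loose by 2 mm) cannot be seen: it weighs in all about 750 g (solid), 250 g (filled) or 80 g (hollow), within 10 %, any class in either canister, never both the same
- canister_b: the second one, the same to look at: sealed metal canister, a plain upright cylinder 44 mm in diameter and 74 mm high, rounded edges, steel cap on the upper 26 mm, to be gripped there. Origin at the centre of its underside, z up. What it hides inside (a core loose by 2 mm) cannot be seen: it weighs in all about 750 g (solid), 250 g (filled) or 80 g (hollow), within 10 %, any class in either canister, never both the same
- nest_red: red painted square block, 72 mm square (76 mm at the foot) and 46 mm high, fixed to the worktop; the nest for the solid class. Origin under its centre, z up. In the middle of its top an upright round bore, 46 mm wide with a 2 mm lead-in, lined with slick plastic, with a round white seat inside
- nest_yellow: yellow painted square block, 72 mm square (76 mm at the foot) and 46 mm high, fixed to the worktop; the nest for the filled class. Origin under its centre, z up. In the middle of its top an upright round bore, 46 mm wide with a 2 mm lead-in, lined with slick plastic, with a round white seat inside
- nest_blue: blue painted square block, 72 mm square (76 mm at the foot) and 46 mm high, fixed to the worktop; the nest for the hollow class. Origin under its centre, z up. In the middle of its top an upright round bore, 46 mm wide with a 2 mm lead-in, lined with slick plastic, with a round white seat inside
- nest_red_mouth (a point): centre of the bore's mouth, on the top face of the red block, 46 mm above the worktop; z up. The seat in the bore is sprung (2.5 N per mm, 5 mm of travel); its unloaded top has been set anywhere from 6 to 28 mm below this point, differently in each nest; this is not measured and is to be felt
- nest_blue_mouth (a point): centre of the bore's mouth, on the top face of the blue block, 46 mm above the worktop; z up. The seat in the bore is sprung (2.5 N per mm, 5 mm of travel); its unloaded top has been set anywhere from 6 to 28 mm below this point, differently in each nest; this is not measured and is to be felt
- nest_yellow_mouth (a point): centre of the bore's mouth, on the top face of the yellow block, 46 mm above the worktop; z up. The seat in the bore is sprung (2.5 N per mm, 5 mm of travel); its unloaded top has been set anywhere from 6 to 28 mm below this point, differently in each nest; this is not measured and is to be felt
- pellet_press: fixed green lever press, 207 mm deep, 130 mm wide, behind the canisters; its ball lever reaches up and towards the robot to 0.5 m above the worktop, about 0.10 m nearer the robot than this origin: keep the arm clear. Origin at the centre of its underside
- beaker: empty clear beaker, 54 mm wide, 70 mm high, standing loose behind the work; a bystander. Origin at the centre of its underside
Things that resemble listed ones, but are neither listed nor needed, are in the scene too. What is shaped like the nest_blue but green or orange is not meant.

How it is judged:
At the end, for the whole second after the job is handed in: Each canister rests upright (within 0.08 rad), centred within 4 mm and at least 4.5 mm deep in the bore of the nest for its own class, with its own weight on that nest's seat (red: 4.6 to 11 N, yellow: 1.6 to 4 N, blue: 0.3 to 1.4 N), at rest and let go (((horizontal distance between canister_a and nest_red_mouth below 0.004 m and z of canister_a in the frame of nest_red_mouth below -0.0045 m and angle between canister_a's own z axis and vertical below 0.08 rad and contact force between canister_a and nest_red between 4.6 and 11 N) or (horizontal distance between canister_a and nest_blue_mouth below 0.004 m and z of canister_a in the frame of nest_blue_mouth below -0.0045 m and angle between canister_a's own z axis and vertical below 0.08 rad and contact force between canister_a and nest_blue between 0.3 and 1.4 N) or (horizontal distance between canister_a and nest_yellow_mouth below 0.004 m and z of canister_a in the frame of nest_yellow_mouth below -0.0045 m and angle between canister_a's own z axis and vertical below 0.08 rad and contact force between canister_a and nest_yellow between 1.6 and 4 N)) and ((horizontal distance between canister_b and nest_red_mouth below 0.004 m and z of canister_b in the frame of nest_red_mouth below -0.0045 m and angle between canister_b's own z axis and vertical below 0.08 rad and contact force between canister_b and nest_red between 4.6 and 11 N) or (horizontal distance between canister_b and nest_blue_mouth below 0.004 m and z of canister_b in the frame of nest_blue_mouth below -0.0045 m and angle between canister_b's own z axis and vertical below 0.08 rad and contact force between canister_b and nest_blue between 0.3 and 1.4 N) or (horizontal distance between canister_b and nest_yellow_mouth below 0.004 m and z of canister_b in the frame of nest_yellow_mouth below -0.0045 m and angle between canister_b's own z axis and vertical below 0.08 rad and contact force between canister_b and nest_yellow between 1.6 and 4 N)) and linear speed of each of canister_a, canister_b below 0.02 m/s); the robot touches nothing.
It fails at once if a nest is pressed, by a canister or the robot, with more than 20 N (contact force between anything else and nest_red above 20 N or contact force between anything else and nest_blue above 20 N or contact force between anything else and nest_yellow above 20 N).
It fails at once if a canister is dropped: it falls freely out of the fingers at more than 0.2 m/s (about 2 mm) ((linear speed of canister_a above 0.2 m/s and contact force between the fingers and canister_a below 0.05 N) or (linear speed of canister_b above 0.2 m/s and contact force between the fingers and canister_b below 0.05 N)).
It fails at once if the beaker is shifted by more than 20 mm (distance of beaker from where it was at the start of the episode above 0.02 m).
It also fails if it takes over 61 s, if anything falls off the work surface, if the arm or the gripper's body presses on something with over 40 N, if the wrist force passes 120 N, or if a joint passes its speed limit or range.

## Robot

A 6-joint arm with a two-finger parallel gripper is mounted at the origin on a cart in front of the work surface, level with it; the furniture and walls round the work are solid. World frame = base frame: x ahead of the robot, y to its left, z up, the work surface at z = 0. Lengths are in m, angles in rad, forces in N, time in s.
With the tool pointing down it reaches from about 0.35 to 0.775 m from the base axis. Payload 5.5 kg.
Tool frame: the origin (TCP) lies between the finger pads; the fingertips stand 17 mm ahead of it and the grasp point (between the pads) lies 2 mm behind it; z points along the fingers, y is the direction in which the jaws open and shut (so a half turn about z gives the same grasp; the last joint's range is limited). The gripper opens to 85 mm and grips with 20 to 120 N. Pads are 22 mm wide; open, the fingers measure 114 mm over their backs; the gripper's body (76 mm by 85 mm) begins 54 mm behind the grasp point. The pads swing forward as they close: fully open they stand 13 mm farther back than shut.
Start: joints at [-1.253, 0.313, 0.046, 1.304, 0, 1.431], TCP at [0.254, -0.516, 0.248] pointing down, gripper open.
Joint ranges: [-2.76, 2.76], [-0.86, 1.69], [-1.03, 1.26], [-2.2, 2.34], [-1.47, 1.5], [-3.14, 3.14]. Speed limits (rad/s): [2.57, 2.57, 3.14, 3.14, 3.14, 3.14].

## Interface

Orientations are given as a rotation vector (axis times angle).
In Python, from cell import bot, capture gives the robot as it stands.
- The arm moves only by the shell command python3 -m inch 'ROWS' [FORCE]. ROWS is a JSON object of lists of equal length, an entry for each row: "linear": the shift along the world's x, y, z in mm, a list of three; "twist": the turn about the world's z in degrees; "fingers": the finger opening in mm, from 0 to 85.4. In form: {"linear": [[tx, ty, tz], ...], "twist": [twist, ...], "fingers": [fingers, ...]}. A call has exactly 5 rows; each row shifts and turns the commanded pose from where the row before left it; what a row does not reach is not made up. A row lasts 1/10 s, in which the tool goes at most 50 mm and 8.59 degrees, less where a joint would pass 70% of its speed; a pose out of reach is approached as far as the arm can. A call is refused whole if a number of a shift passes 50 or a number of a turn 8.59, either way. A call with a gripper value outside its range is refused whole. The fingers move at their own pace and stop on an object; FORCE is the grip in N (left out, the last holds). Time passes only in rows, so rows that do not move let the fingers close, or fill a call up. It gives the time, the measured TCP pose, the force and the opening at its end, in the units of the state.
- bot.sense(): the state, without advancing time (a new reading comes with each control period).
- capture(name): name is "scene" or "top" or "wrist"; returns a dict with "frame" (400x640x3 uint8, red, green, blue), "vfov" (degrees; the focal length in pixels is half the picture's height over the tangent of half this angle, whatever the lens; pixels are square), "cx", "cy" (the principal point, pixels), "distortion" ([k1, k2, p1, p2, k3] as OpenCV has them; the pictures are not rectified), "position" and "attitude" of the camera in the world; the wrist camera has in their place "hand_eye" (4x4, takes a point from camera to tool coordinates, whose origin is the TCP and whose axes are the flange's). Camera axes: x right, y down, z forward; pixel columns grow to the right and rows downward; lengths in m; the calibration is good to about 2 mm. A picture is of the moment at which its call begins: read the wrist's pose just before it. There is no depth.
- bot.hand_in(): hands the job in, once; it reports no verdict.
The state is a dict: "time_s": time; "joint_pos": joint angles; "qd": joint speeds; "joint_efforts": joint torques, N m; "ee_pos": TCP position; "tool_rot": TCP orientation; "force": force on the tool from outside, world axes, zero at the start; "moment": the same for the moment, N m; "grip_width": opening from 0.0 (shut) to 1.0 (fully open).
Only numpy, scipy, OpenCV 4.12 (cv2) and the standard library are available. Lean on these libraries where they do the work, as an engineer would, in place of code of your own. Each camera call takes 0.05 s, during which the arm holds its last target.

## Working session

There is one attempt and no reset: what is moved stays moved. The work goes in short steps, Python scripts to look and compute and a shell command to move; the robot and the scene stay as the last step left them, time stands still between calls to the robot, and variables do not carry over. Pictures are saved under pics/ and viewed, and the job is handed in when it is done.

```bash
ls; mkdir -p pics; python3 - <<'E'
from cell import bot,capture
import cv2,numpy as np
s=bot.sense();print(s)
for n in("scene","top","wrist"):
    c=capture(n);cv2.imwrite(f"pics/{n}0.png",c["frame"][:,:,::-1]);print(n,{k:v for k,v in c.items() if k!="frame"})
E
```

```text
pics
{'time_s': 0.0, 'joint_pos': array([-1.25259666e+00,  3.14029432e-01,  4.49902046e-02,  1.30359571e+00,
       -3.31461326e-05,  1.43117959e+00]), 'qd': array([ 0.00056322, -0.00035833, -0.0003168 ,  0.00021987, -0.00033397,
        0.00121221]), 'joint_efforts': array([ 1.13152277e-03, -4.80627608e+01,  2.98532850e+01,  1.93736394e-02,
        7.16635464e-05,  5.14498311e-06]), 'ee_pos': array([ 0.25396895, -0.51534436,  0.24739691]), 'tool_rot': array([-3.05786267e+00, -7.12457587e-01,  3.09217400e-04]), 'force': array([-0.39579568,  0.28698561, -0.40459341]), 'moment': array([ 0.00273608,  0.00046903, -0.03199858]), 'grip_width': 0.9997336820827512}
scene {'vfov': 43.02567347935607, 'cx': 316.9589965112312, 'cy': 187.78190940760402, 'distortion': array([-0.00190291,  0.        ,  0.        ,  0.        ,  0.        ]), 'position': array([0.84074208, 1.0739024 , 1.19051997]), 'attitude': array([-0.27847458, -2.76142883,  1.24204798])}
top {'vfov': 44.36654846513098, 'cx': 313.1383268741667, 'cy': 203.56538957403902, 'distortion': array([0.0289701, 0.       , 0.       , 0.       , 0.       ]), 'position': array([ 0.128466  , -0.02952022,  1.87006749]), 'attitude': array([-1.76212671,  2.4063613 , -0.28055097])}
wrist {'vfov': 64.70532388826882, 'cx': 319.5165444853919, 'cy': 202.6903935337588, 'distortion': array([-0.00464508,  0.        ,  0.        ,  0.        ,  0.        ]), 'hand_eye': array([[-1.50654799e-04, -9.46579117e-01, -3.22471629e-01,
         8.37989386e-02],
       [ 9.99999827e-01,  4.09415914e-05, -5.87367109e-04,
        -1.70845207e-04],
       [ 5.69191941e-04, -3.22471662e-01,  9.46578947e-01,
        -1.25208043e-01],
       [ 0.00000000e+00,  0.00000000e+00,  0.00000000e+00,
         1.00000000e+00]])}
```

View pics/scene0.png

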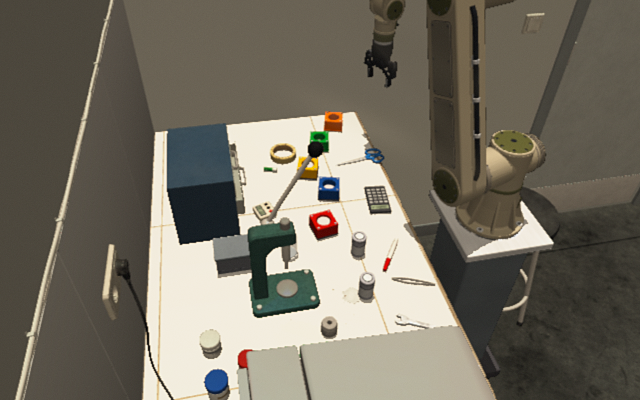

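View pics/top0.png

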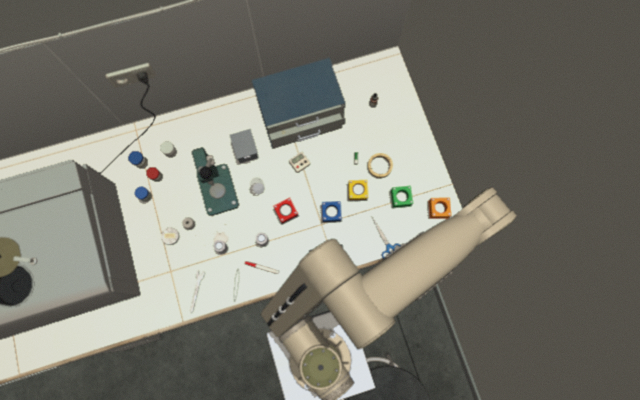

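View pics/wrist0.png

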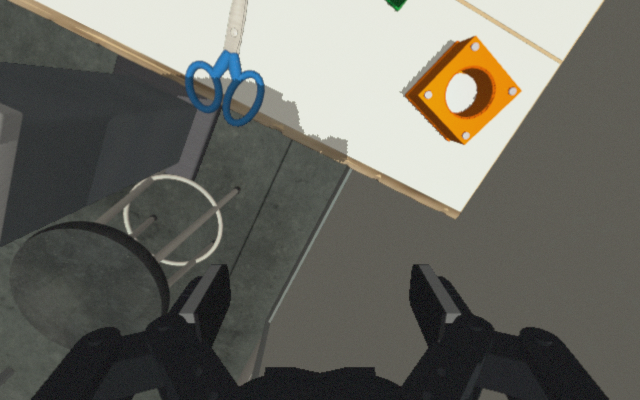

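The top view shows red at (287,210), blue at (332,211), yellow at (358,190), the canisters at about (221,246) and (262,239), and the beaker at about (257,186). I'll enlarge crops next.

```bash
cat > h.py <<'E'
import numpy as np,cv2
from scipy.spatial.transform import Rotation as R
from cell import bot,capture
def K(c):
    h,w=c["frame"].shape[:2];f=h/2/np.tan(np.radians(c["vfov"]/2))
    return np.array([[f,0,c["cx"]],[0,f,c["cy"]],[0,0,1.]])
def pose(c,s=None):
    if "position" in c: return R.from_rotvec(c["attitude"]).as_matrix(),np.array(c["position"])
    T=np.eye(4);T[:3,:3]=R.from_rotvec(s["tool_rot"]).as_matrix();T[:3,3]=s["ee_pos"];T=T@c["hand_eye"];return T[:3,:3],T[:3,3]
def ray(c,u,v,z,s=None):
    p=cv2.undistortPoints(np.array([[[u,v]]],float),K(c),c["distortion"])[0,0]
    Rm,t=pose(c,s);d=Rm@np.array([p[0],p[1],1]);k=(z-t[2])/d[2];return t+k*d
def proj(c,P,s=None):
    Rm,t=pose(c,s);q=(np.atleast_2d(P)-t)@Rm
    return cv2.projectPoints(q,np.zeros(3),np.zeros(3),K(c),c["distortion"])[0][:,0]
def snap(n,name,box=None,k=1):
    s=bot.sense();c=capture(n);im=c["frame"][:,:,::-1]
    if box: x0,y0,x1,y1=box;im=im[y0:y1,x0:x1]
    if k>1: im=cv2.resize(im,None,fx=k,fy=k,interpolation=cv2.INTER_CUBIC)
    cv2.imwrite(f"pics/{name}.png",im);return c,s
E
python3 - <<'E'
from h import *
c,s=snap("top","t1",(180,160,380,270),4)
for n,u,v,z in [("a",221,246,.074),("b",262,239,.074),("red",287,210,.046),("blue",332,211,.046),("yel",358,190,.046),("beaker",257,186,.04),("press",217,190,0),("ball",206,172,.5)]:
    print(n,ray(c,u,v,z).round(3))
c,s=snap("scene","s1",(270,140,400,310),4)
for n,u,v,z in [("a",367,277,.074),("b",359,236,.074),("red",323,221,.046),("blue",329,185,.046),("ball",316,149,.5),("yel",308,163,.046)]: print(n,ray(c,u,v,z).round(3))
E
```

```text
a [0.496 0.225 0.074]
b [0.475 0.073 0.074]
red [ 0.559 -0.047  0.046]
blue [ 0.504 -0.21   0.046]
yel [ 0.552 -0.331  0.046]
beaker [0.687 0.036 0.04 ]
press [0.732 0.192 0.   ]
ball [0.633 0.15  0.5  ]
a [0.502 0.234 0.074]
b [0.482 0.079 0.074]
red [ 0.568 -0.03   0.046]
blue [ 0.51  -0.196  0.046]
ball [0.642 0.182 0.5  ]
yel [ 0.557 -0.328  0.046]
```

View pics/t1.png

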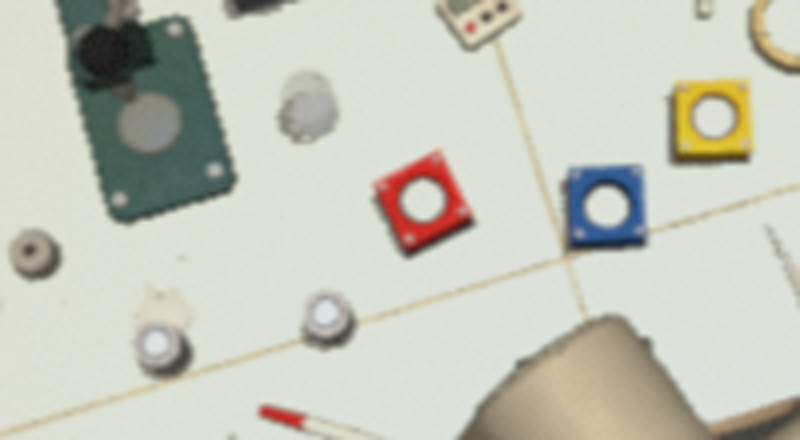

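View pics/s1.png

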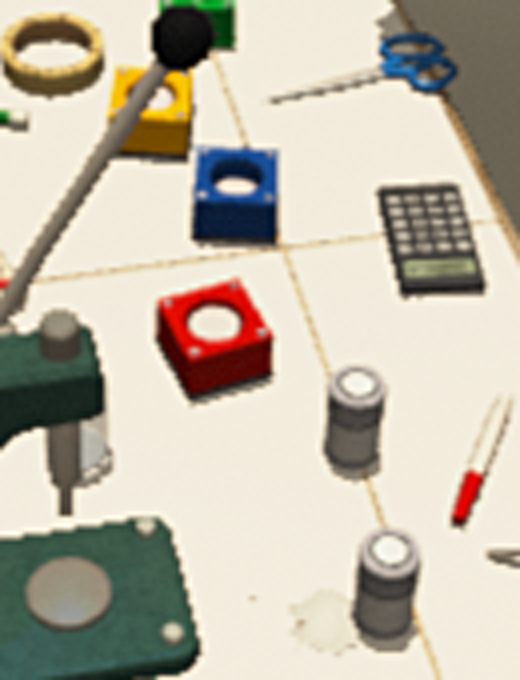

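The rough positions from the two cameras disagree by up to 17 mm, so I'll refine them with the wrist camera. I'm moving towards the nests and turning the tool so that its x axis points along world +y.

```bash
python3 -m inch '{"linear":[[39,27,0],[39,27,0],[39,27,0],[39,27,0],[39,27,0]],"twist":[8.5,8.5,8.5,8.5,8.5],"fingers":[80,80,80,80,80]}' 40
python3 -m inch '{"linear":[[10,25,0],[10,25,0],[10,25,0],[10,25,0],[0,0,0]],"twist":[8.4,8.4,4.5,0,0],"fingers":[80,80,80,80,80]}'
python3 - <<'E'
from h import *
c,s=snap("wrist","w1")
print(s["joint_pos"].round(3),s["force"],R.from_rotvec(s["tool_rot"]).as_matrix().round(4))
np.save("w1.npy",c["frame"])
E
```

```text
time_s: 0.75
ee_pos: [0.4504, -0.3796, 0.2483]
tool_rot: [2.588, 1.781, 0.0]
force: [0.3, -0.5, -0.4]
grip_width: 0.932
time_s: 1.25
ee_pos: [0.4899, -0.2779, 0.2484]
tool_rot: [-2.216, -2.226, -0.001]
force: [0.8, -0.8, 0.4]
grip_width: 0.94
[-6.590e-01  2.910e-01  1.500e-02  1.296e+00  1.000e-03  9.070e-01] [ 0.81437268 -0.80014667  0.42148837] [[-0.0043  1.      0.    ]
 [ 1.      0.0043  0.0011]
 [ 0.0011  0.     -1.    ]]
```

View pics/w1.png

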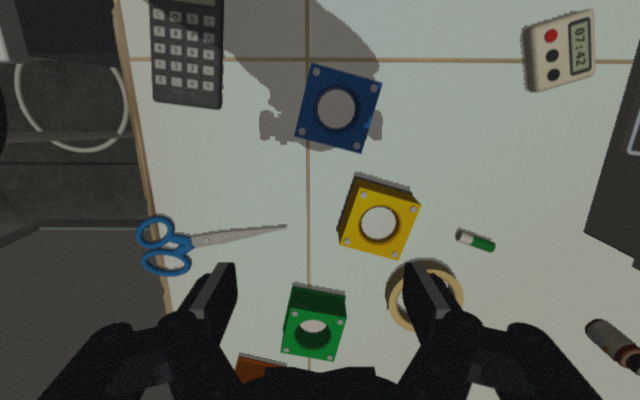

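The wrist view shows blue with its mouth near (336,110) and yellow near (379,221). I'll enlarge and read off the corner screws.

```bash
python3 - <<'E'
import numpy as np,cv2
im=np.load("w1.npy")[:,:,::-1]
a=cv2.resize(im[55:160,285:395],None,fx=5,fy=5,interpolation=cv2.INTER_CUBIC)[:, :]
b=cv2.resize(im[165:270,325:435],None,fx=5,fy=5,interpolation=cv2.INTER_CUBIC)
cv2.imwrite("pics/w1b.png",cv2.resize(a,(550,525)));cv2.imwrite("pics/w1y.png",b)
E
```

```text
(no output)
```

View pics/w1b.png

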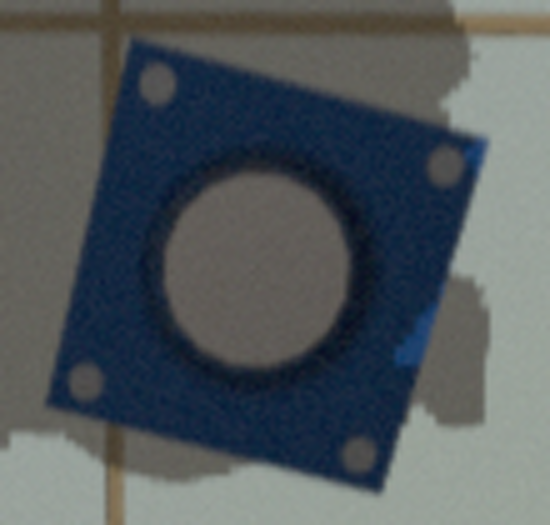

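View pics/w1y.png

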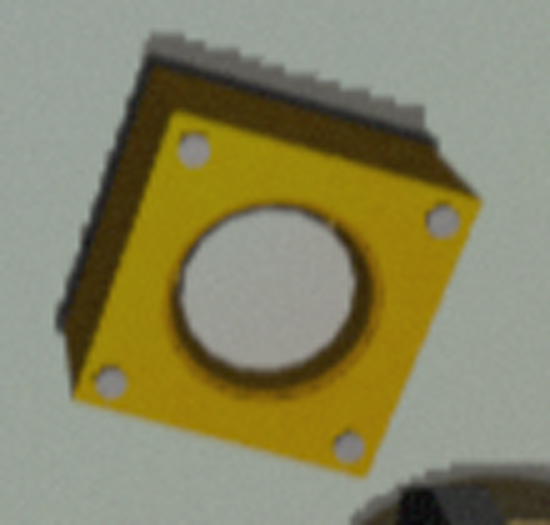

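```bash
cat >> h.py <<'E'
def blk(c,s,pts,z=.046):
    P=np.array([ray(c,u,v,z,s)[:2] for u,v in pts]);m=P.mean(0)
    print("centre",m.round(4),"sides",[round(1e3*np.linalg.norm(P[i]-P[i-1]),1) for i in range(4)],"diags",[round(1e3*np.linalg.norm(P[i]-P[i-2]),1) for i in (0,1)]);return m
E
python3 - <<'E'
from h import *
c=capture("wrist");s=bot.sense()
f=lambda L,x,y:[(x+(a+.5)/5-.5,y+(b+.5)/5-.5) for a,b in L]
blk(c,s,f([(158,85),(445,166),(359,455),(86,381)],285,55))
blk(c,s,f([(132,38),(487,139),(381,492),(47,405)],285,55))
blk(c,s,f([(193,149),(443,221),(348,447),(111,382)],325,165))
blk(c,s,f([(175,111),(481,202),(366,476),(74,399)],325,165))
E
```

```text
centre [ 0.507  -0.2106] sides [np.float64(57.7), np.float64(57.8), np.float64(58.0), np.float64(58.1)] diags [np.float64(81.9), np.float64(81.9)]
centre [ 0.507  -0.2104] sides [np.float64(71.2), np.float64(71.1), np.float64(71.0), np.float64(71.3)] diags [np.float64(100.6), np.float64(100.6)]
centre [ 0.557  -0.3349] sides [np.float64(58.1), np.float64(58.3), np.float64(58.2), np.float64(57.9)] diags [np.float64(82.3), np.float64(82.1)]
centre [ 0.557  -0.3346] sides [np.float64(71.6), np.float64(71.2), np.float64(70.6), np.float64(71.4)] diags [np.float64(100.8), np.float64(100.6)]
```

Both squares fit well: blue at (0.507,-0.2105), yellow at (0.557,-0.3347). Next I'll look at red and the canisters.

```bash
python3 -m inch '{"linear":[[0,42,0],[0,42,0],[0,42,0],[0,42,0],[0,0,0]],"twist":[0,0,0,0,0],"fingers":[80,80,80,80,80]}'
python3 - <<'E'
from h import *
c,s=snap("wrist","w2");print(s["force"],s["qd"].round(3))
np.save("w2.npy",c["frame"]);np.save("w2s.npy",s,allow_pickle=True)
E
```

```text
time_s: 1.85
ee_pos: [0.4884, -0.1098, 0.2486]
tool_rot: [-2.216, -2.225, -0.001]
force: [0.7, -0.4, 0.6]
grip_width: 0.933
[ 0.73047921 -0.36146055  0.61357738] [-0.061  0.023  0.03  -0.022 -0.04  -0.054]
```

View pics/w2.png

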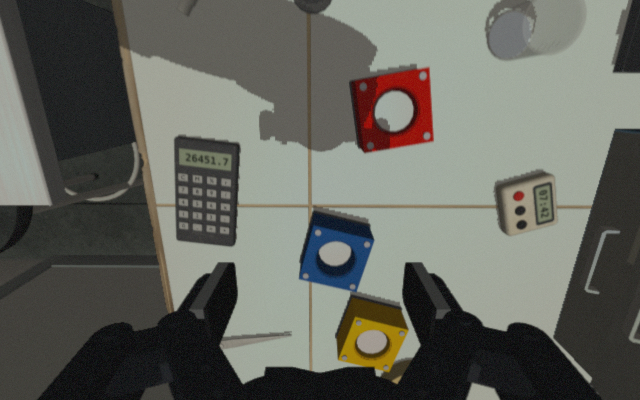

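Red is at about (394,110) and blue at (336,252). I'll enlarge red.

```bash
python3 - <<'E'
import numpy as np,cv2
im=np.load("w2.npy")[:,:,::-1]
cv2.imwrite("pics/w2r.png",cv2.resize(im[55:160,340:450],None,fx=5,fy=5,interpolation=cv2.INTER_CUBIC))
E
```

```text
(no output)
```

View pics/w2r.png

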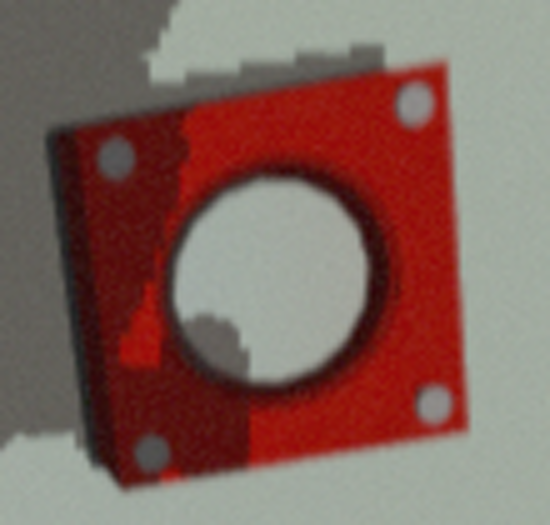

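Measuring red, then moving on to view the canisters.

```bash
python3 - <<'E'
from h import *
c=capture("wrist");s=np.load("w2s.npy",allow_pickle=True).item();print(s["ee_pos"],bot.sense()["ee_pos"])
f=lambda L,x,y:[(x+(a+.5)/5-.5,y+(b+.5)/5-.5) for a,b in L]
blk(c,s,f([(116,158),(415,105),(434,404),(152,454)],340,55))
blk(c,s,[(317.5,233),(369,242.5),(352,287),(305.5,275)])
E
python3 -m inch '{"linear":[[0,30,0],[0,30,0],[0,30,0],[0,0,0],[0,0,0]],"twist":[0,0,0,0,0],"fingers":[80,80,80,80,80]}'
python3 - <<'E'
from h import *
c,s=snap("wrist","w3");print(s["force"],s["ee_pos"])
np.save("w3.npy",c["frame"]);np.save("w3s.npy",s,allow_pickle=True)
E
```

```text
[ 0.48840841 -0.10980815  0.24856251] [ 0.48924467 -0.11305602  0.24852938]
centre [ 0.5643 -0.041 ] sides [np.float64(58.3), np.float64(58.1), np.float64(57.7), np.float64(58.1)] diags [np.float64(82.1), np.float64(82.2)]
centre [ 0.5084 -0.208 ] sides [np.float64(56.4), np.float64(60.1), np.float64(61.7), np.float64(58.2)] diags [np.float64(82.3), np.float64(84.8)]
time_s: 2.45
ee_pos: [0.4896, -0.0241, 0.2483]
tool_rot: [2.221, 2.221, -0.001]
force: [-0.9, 0.5, -0.3]
grip_width: 0.94
[-0.90026942  0.45971458 -0.2766769 ] [ 0.48961494 -0.02410555  0.24826273]
```

View pics/w3.png

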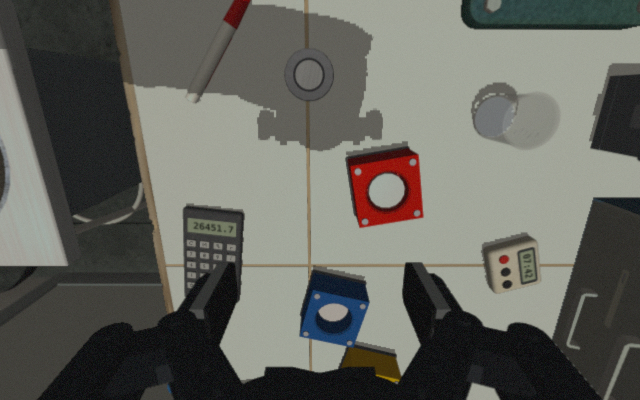

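The view shows canister b with its cap at about (309,74) and red at (387,188). I'll enlarge both.

```bash
python3 - <<'E'
import numpy as np,cv2
im=np.load("w3.npy")[:,:,::-1]
cv2.imwrite("pics/w3r.png",cv2.resize(im[135:240,330:440],None,fx=5,fy=5,interpolation=cv2.INTER_CUBIC))
cv2.imwrite("pics/w3c.png",cv2.resize(im[35:115,265:355],None,fx=6,fy=6,interpolation=cv2.INTER_CUBIC))
E
```

```text
(no output)
```

View pics/w3r.png

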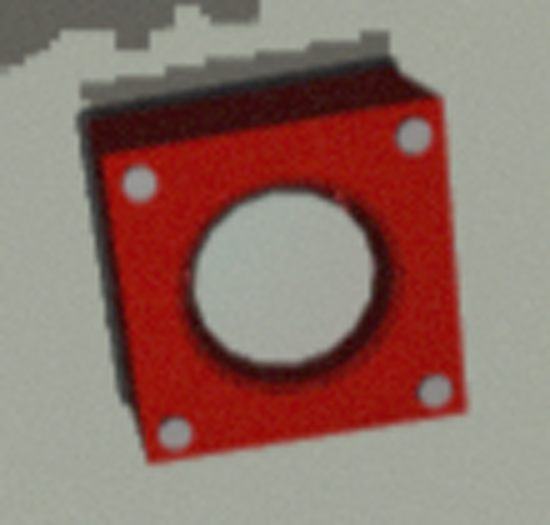

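View pics/w3c.png

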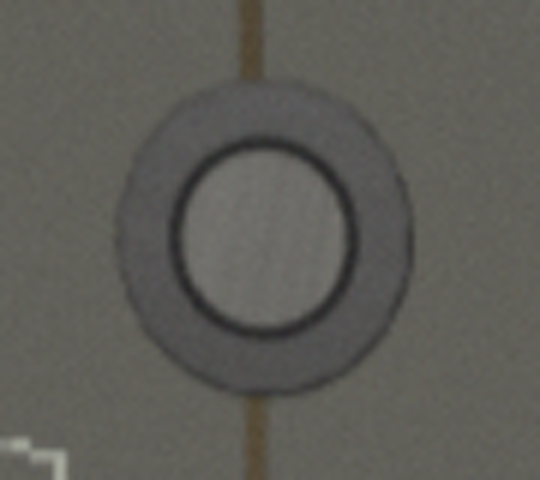

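```bash
python3 - <<'E'
from h import *
c=capture("wrist");s=np.load("w3s.npy",allow_pickle=True).item()
f=lambda L,x,y,k=5:[(x+(a+.5)/k-.5,y+(b+.5)/k-.5) for a,b in L]
blk(c,s,f([(140,184),(414,136),(435,390),(176,433)],330,135))
P=[ray(c,u,v,.073,s) for u,v in f([(264,238),(116,238),(413,238),(264.5,78),(264.5,398)],265,35,6)]
print(np.array(P).round(4),np.linalg.norm(P[1]-P[2]),np.linalg.norm(P[3]-P[4]),(P[1]+P[2])/2,(P[3]+P[4])/2)
E
```

```text
centre [ 0.5641 -0.0404] sides [np.float64(57.8), np.float64(58.1), np.float64(57.8), np.float64(57.8)] diags [np.float64(81.8), np.float64(81.9)]
[[0.4805 0.077  0.073 ]
 [0.4587 0.077  0.073 ]
 [0.5025 0.077  0.073 ]
 [0.4808 0.0984 0.073 ]
 [0.4803 0.0546 0.073 ]] 0.04373171690340668 0.04381107643546326 [0.48059596 0.07701526 0.073     ] [0.48059046 0.07646785 0.073     ]
```

Canister b is at (0.4806,0.0768) and red at (0.5642,-0.0405); the cap measures 43.8 mm across, as it should. Moving over it and partway down.

```bash
python3 -m inch '{"linear":[[-3,34,0],[-3,34,0],[-3,33,0],[0,0,-30],[0,0,-30]],"twist":[0,0,0,0,0],"fingers":[80,80,80,80,80]}' 
python3 -m inch '{"linear":[[0,0,-30],[0,0,-30],[0,0,-10],[0,0,0],[0,0,0]],"twist":[0,0,0,0,0],"fingers":[80,80,80,80,80]}'
python3 - <<'E'
from h import *
c,s=snap("wrist","w4");print(s["force"],s["ee_pos"])
E
```

```text
time_s: 3.05
ee_pos: [0.4816, 0.0778, 0.1885]
tool_rot: [2.219, 2.22, 0.003]
force: [0.8, -0.2, -0.2]
grip_width: 0.938
time_s: 3.55
ee_pos: [0.4811, 0.0775, 0.1193]
tool_rot: [2.221, 2.22, 0.001]
force: [-0.1, 0.1, 0.4]
grip_width: 0.94
[-0.14598638  0.1416733   0.35323098] [0.48109548 0.07751254 0.11931099]
```

View pics/w4.png

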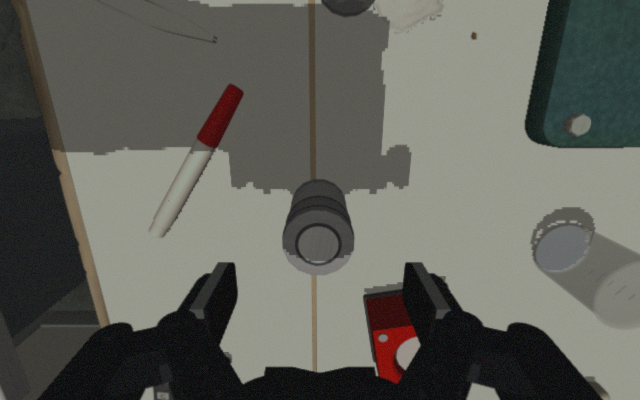

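```bash
python3 - <<'E'
from h import *
c,s=snap("wrist","w5",(270,190,370,290),6)
for p in [(318.5,243)]: print(ray(c,*p,.073,s).round(4))
ang=np.linspace(0,6.28,9)
print(proj(c,[.4806,.0768,.074],s),s["ee_pos"])
E
```

```text
[0.4815 0.0771 0.073 ]
[[316.96283609 244.24116821]] [0.48148441 0.07768244 0.11976299]
```

View pics/w5.png

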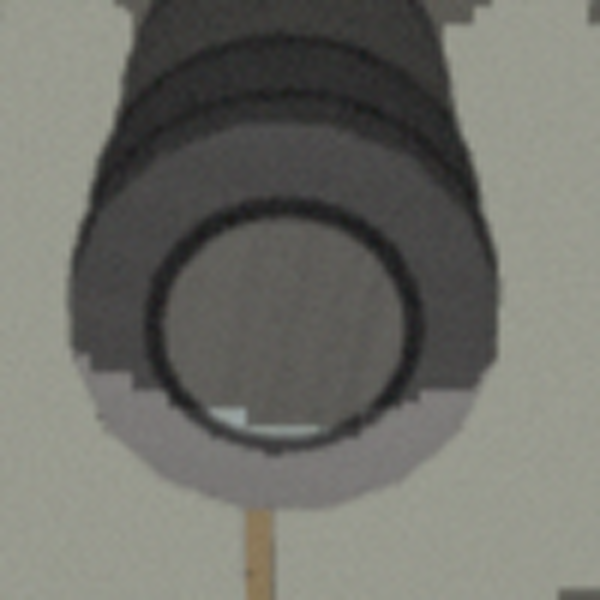

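The prediction and the view agree to 1 px. Descending 59 mm and closing.

```bash
python3 -m inch '{"linear":[[0,-0.5,-20],[0,0,-20],[0,0,-19],[0,0,0],[0,0,0]],"twist":[0,0,0,0,0],"fingers":[80,80,80,70,60]}' 60
python3 -m inch '{"linear":[[0,0,0],[0,0,0],[0,0,0],[0,0,0],[0,0,0]],"twist":[0,0,0,0,0],"fingers":[38,38,38,38,38]}' 60
python3 - <<'E'
from h import *
s=bot.sense();print(s["force"],s["ee_pos"],s["moment"])
E
```

```text
time_s: 4.15
ee_pos: [0.4808, 0.0777, 0.0603]
tool_rot: [2.22, 2.222, 0.001]
force: [1.3, 0.5, -0.2]
grip_width: 0.699
time_s: 4.65
ee_pos: [0.4812, 0.0777, 0.0611]
tool_rot: [2.219, 2.221, 0.003]
force: [-1.4, 0.3, 5.0]
grip_width: 0.501
[-1.41221811  0.32125348  5.01944015] [0.48122409 0.07769678 0.06108875] [-0.03017004  0.3178838  -0.0101611 ]
```

```bash
python3 -m inch '{"linear":[[0,0,0],[0,0,0],[0,0,2],[0,0,4],[0,0,4]],"twist":[0,0,0,0,0],"fingers":[38,38,38,38,38]}' 60
python3 -m inch '{"linear":[[0,0,4],[0,0,4],[0,0,2],[0,0,0],[0,0,0]],"twist":[0,0,0,0,0],"fingers":[38,38,38,38,38]}' 60
python3 -m inch '{"linear":[[0,0,0],[0,0,0],[0,0,0],[0,0,0],[0,0,0]],"twist":[0,0,0,0,0],"fingers":[38,38,38,38,38]}' 60
python3 - <<'E'
from h import *
for i in range(6):
  s=bot.sense();c=capture("wrist");print(s["time_s"],s["force"].round(2),s["ee_pos"],s["moment"].round(3),s["joint_efforts"].round(2))
cv2.imwrite("pics/w6.png",c["frame"][:,:,::-1])
E
```

```text
time_s: 5.15
ee_pos: [0.4801, 0.0777, 0.0697]
tool_rot: [2.221, 2.222, 0.0]
force: [-0.4, -0.8, -2.0]
grip_width: 0.503
time_s: 5.65
ee_pos: [0.4801, 0.0777, 0.0793]
tool_rot: [2.221, 2.222, -0.0]
force: [-0.8, 0.8, -1.6]
grip_width: 0.5
time_s: 6.15
ee_pos: [0.4801, 0.0777, 0.0793]
tool_rot: [-2.221, -2.222, -0.0]
force: [-1.0, 0.7, -2.0]
grip_width: 0.499
6.15 [-0.98  0.73 -1.96] [0.48011604 0.07767072 0.07927308] [ 0.007 -0.015  0.008] [ -0.   -41.67  25.82   0.    -0.    -0.  ]
6.2 [ 0.03  0.11 -3.02] [0.4801352  0.07765846 0.07928349] [ 0.042 -0.028  0.018] [  0.   -41.67  25.82   0.    -0.     0.  ]
6.25 [ 0.43  0.16 -2.27] [0.48016147 0.07765122 0.07932509] [-0.002  0.034  0.042] [ -0.   -41.67  25.82   0.    -0.     0.  ]
6.3 [ 0.17 -0.44 -1.84] [0.48012076 0.07763942 0.07931578] [-0.034  0.017  0.021] [  0.   -41.68  25.82   0.    -0.     0.  ]
6.35 [ 0.17 -0.18 -2.07] [0.4801302  0.07766907 0.0793016 ] [0.034 0.003 0.008] [  0.   -41.68  25.83   0.    -0.     0.  ]
6.4 [-0.08  0.15 -2.35] [0.48013788 0.0776701  0.07932211] [-0.021  0.02   0.04 ] [ -0.   -41.68  25.83   0.    -0.    -0.  ]
```

View pics/w6.png

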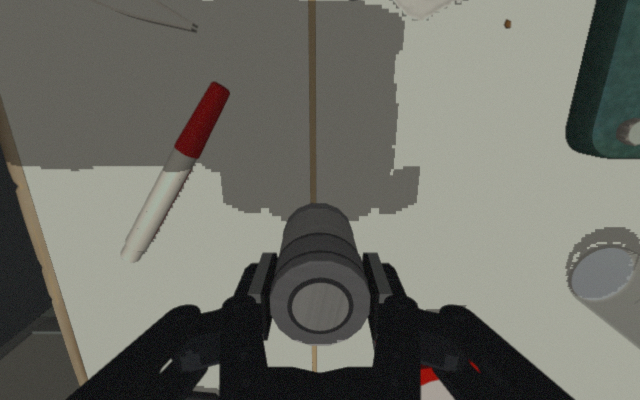

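About -2.25 N when lifted puts this canister in the filled class, so it goes to yellow. I'll check where it sits in the hand.

```bash
python3 - <<'E'
from h import *
c,s=snap("wrist","w7",(250,220,390,360),5)
print(s["ee_pos"],s["force"]);P=s["ee_pos"].copy()
print(proj(c,[P[0],P[1],.0922],s),proj(c,[P[0],P[1]-.001,.0922],s),proj(c,[P[0]+.001,P[1],.0922],s))
E
```

```text
[0.4801553  0.0776796  0.07933271] [-0.47894171 -0.38744618 -2.54973526]
[[318.19043783 304.32841417]] [[318.19279768 306.31858958]] [[320.55887413 304.32967223]]
```

View pics/w7.png

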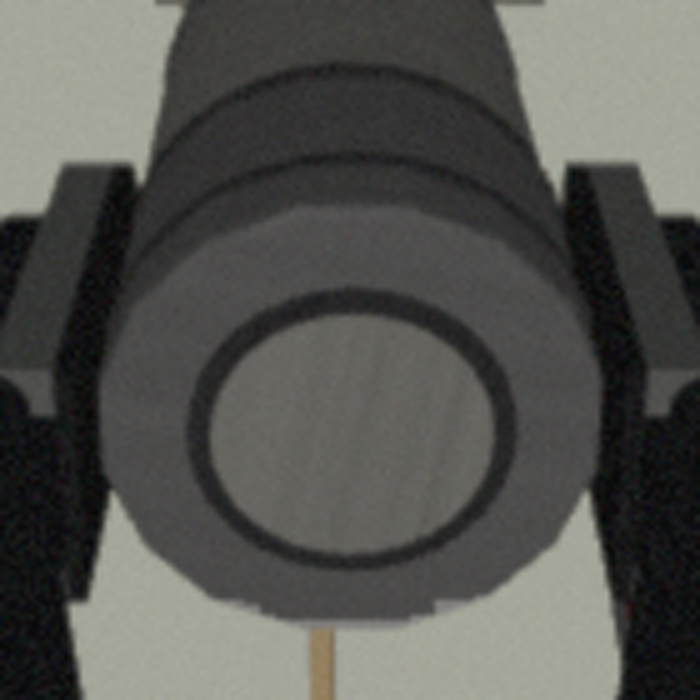

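Camera-measured offset of the canister from the TCP is (+0.8,-0.55) mm, so the TCP target for yellow is (0.5562,-0.3342). Lifting and carrying it over.

```bash
python3 -m inch '{"linear":[[0,0,20],[0,0,25],[0,-10,25],[6,-25,0],[6,-34,0]],"twist":[0,0,0,0,0],"fingers":[38,38,38,38,38]}' 60
python3 -m inch '{"linear":[[6,-34,0],[6,-34,0],[6,-34,0],[6,-34,0],[6,-34,0]],"twist":[0,0,0,0,0],"fingers":[38,38,38,38,38]}' 60
python3 -m inch '{"linear":[[8,-36,0],[8,-36,0],[8,-36,0],[7,-36,0],[3,-18,0]],"twist":[0,0,0,0,0],"fingers":[38,38,38,38,38]}' 60
python3 -m inch '{"linear":[[0,-8,0],[0,0,0],[0,0,0],[0,0,0],[0,0,0]],"twist":[0,0,0,0,0],"fingers":[38,38,38,38,38]}' 60
python3 - <<'E'
from h import *
f=[]
for i in range(6):
  c,s=snap("wrist","w8");f.append(s["force"])
print(s["ee_pos"],np.mean(f,0),s["tool_rot"],s["time_s"])
E
```

```text
time_s: 7.0
ee_pos: [0.493, 0.0088, 0.1506]
tool_rot: [2.216, 2.224, 0.003]
force: [0.4, 0.8, -2.5]
grip_width: 0.496
time_s: 7.5
ee_pos: [0.5222, -0.1628, 0.1493]
tool_rot: [2.221, 2.222, 0.0]
force: [1.1, 0.6, -2.4]
grip_width: 0.498
time_s: 8.0
ee_pos: [0.5565, -0.3267, 0.1489]
tool_rot: [2.222, 2.218, -0.001]
force: [0.9, 0.0, -2.6]
grip_width: 0.493
time_s: 8.5
ee_pos: [0.5562, -0.3301, 0.1496]
tool_rot: [-2.219, -2.223, -0.0]
force: [0.2, -0.7, -2.4]
grip_width: 0.498
[ 0.5562284  -0.33097681  0.14951771] [ 0.11769084 -0.2119983  -1.85154016] [2.22012168e+00 2.22236322e+00 1.37945537e-04] 8.75
```

View pics/w8.png

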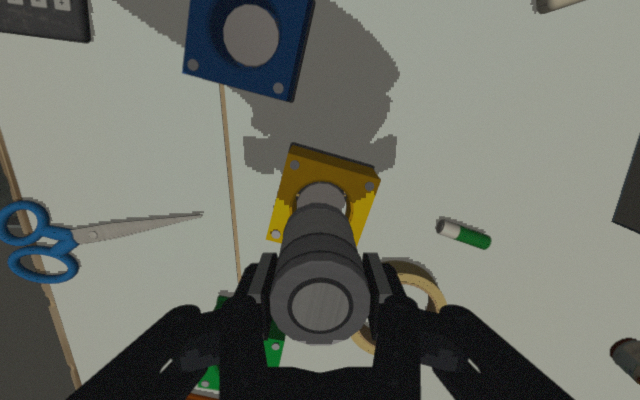

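Three yellow screws are visible, at (295,165), (369,186) and (275,235). I'll lower to just above the block and re-measure there.

```bash
python3 -m inch '{"linear":[[0,-3.2,-10],[0,0,-10],[0,0,-8],[0,0,0],[0,0,0]],"twist":[0,0,0,0,0],"fingers":[38,38,38,38,38]}' 60
python3 - <<'E'
from h import *
c,s=snap("wrist","w9",(250,120,410,260),5);print(s["ee_pos"])
E
```

```text
time_s: 9.3
ee_pos: [0.5558, -0.3343, 0.1206]
tool_rot: [-2.22, -2.221, 0.0]
force: [0.1, -0.6, -0.9]
grip_width: 0.5
[ 0.55577676 -0.33431642  0.12060539]
```

View pics/w9.png

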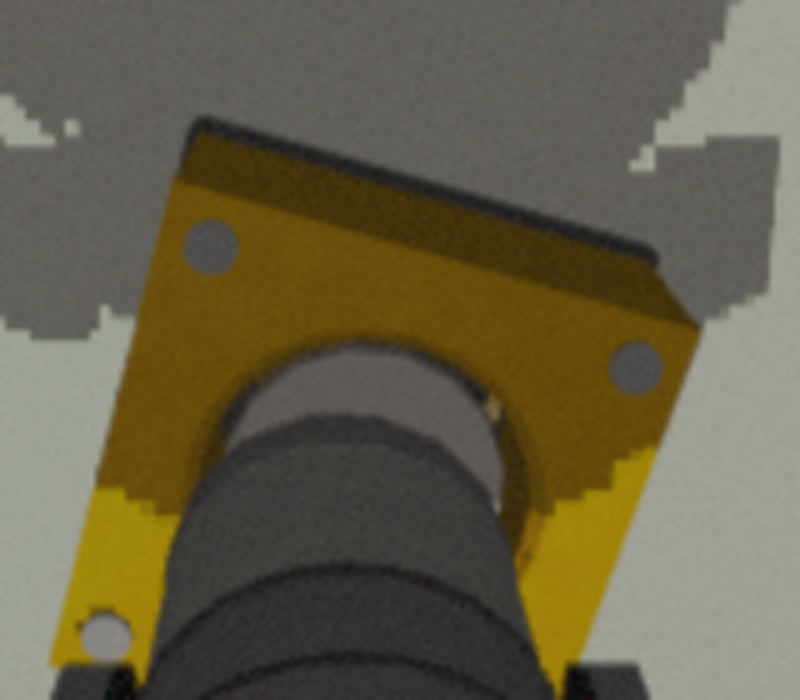

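```bash
python3 - <<'E'
from h import *
c=capture("wrist");s=bot.sense()
P=np.array([ray(c,250+(a+.5)/5-.5,120+(b+.5)/5-.5,.046,s)[:2] for a,b in [(211,247),(636,367),(104,636),(178,180),(700,328)]])
print(P.round(4),(P[1]+P[2])/2,np.linalg.norm(P[0]-P[1]),np.linalg.norm(P[0]-P[2]),np.linalg.norm(P[3]-P[4]))
d=P[1]-P[0];n=np.array([d[1],-d[0]]);print((P[0]+P[1])/2+n/2, (P[3]+P[4])/2+.5*np.array([P[4,1]-P[3,1],P[3,0]-P[4,0]]));print(s["ee_pos"])
E
```

```text
[[ 0.5389 -0.2963]
 [ 0.5949 -0.3126]
 [ 0.5222 -0.3523]
 [ 0.5349 -0.2876]
 [ 0.603  -0.3072]] [ 0.55856554 -0.33242297] 0.058348227018656745 0.058352650688286684 0.07090471970708825
[ 0.55877436 -0.332482  ] [ 0.55917327 -0.33147806]
[ 0.55629888 -0.33465772  0.1215342 ]
```

The close-up nest estimate (0.5587,-0.3324) differs from the first one by (1.7,2.4) mm, so some calibration error is showing. I'll overlay the canister model to calibrate at the depth of its bottom.

```bash
python3 - <<'E'
from h import *
s=bot.sense();c=capture("wrist");im=cv2.resize(c["frame"][120:350,240:400,::-1],None,fx=3.4,fy=3.4,interpolation=cv2.INTER_CUBIC)
T=s["ee_pos"];print(T)
a=np.linspace(0,2*np.pi,73)
def circ(cx,cy,z,r,col):
    q=proj(c,np.stack([cx+r*np.cos(a),cy+r*np.sin(a),0*a+z],1),s)
    cv2.polylines(im,[(((q-[240,120]+.5)*3.4-.5)*8).round().astype(np.int32)],True,col,1,cv2.LINE_AA,3)
z0=T[2]-.0611
for z,r in ((0,.022),(.048,.022),(.074,.0215)): circ(T[0]+.0008,T[1]-.0006,z0+z,r,(255,255,0))
circ(.5587,-.3324,.046,.025,(0,255,0))
circ(.557,-.3348,.046,.025,(0,0,255))
cv2.imwrite("pics/w10.png",im)
E
```

```text
[ 0.55629888 -0.33465772  0.1215342 ]
```

View pics/w10.png

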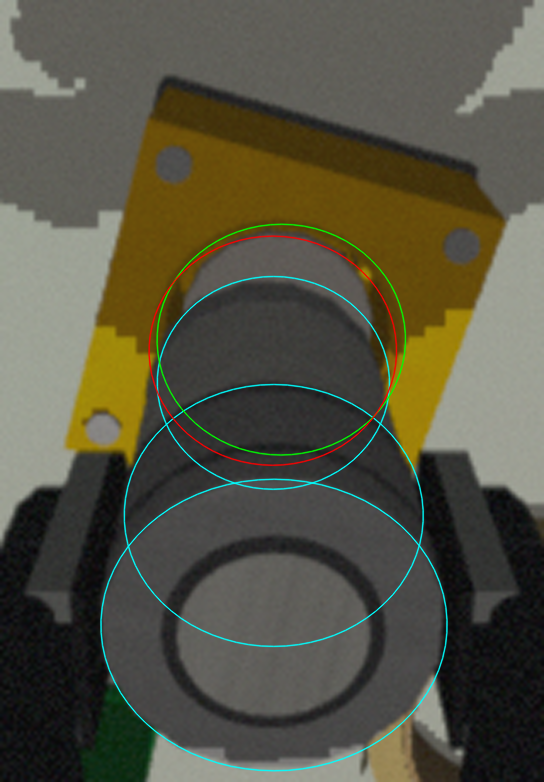

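That explains it: the first picture was taken before the arm had settled (TCP y -0.2779), but I paired it with a pose read later. The close-up in-image measurement is the one to trust. The blue estimate shifts the same way, to about (0.5085,-0.208). I'll correct by (+1.7,+2.5) mm and go down to the mouth.

```bash
python3 -m inch '{"linear":[[0.9,1.3,0],[0.8,1.2,0],[0,0,-4],[0,0,-3],[0,0,0]],"twist":[0,0,0,0,0],"fingers":[38,38,38,38,38]}' 60
python3 -m inch '{"linear":[[0,0,-2],[0,0,-2],[0,0,-2],[0,0,-1],[0,0,0]],"twist":[0,0,0,0,0],"fingers":[38,38,38,38,38]}' 60
python3 - <<'E'
from h import *
f=[]
for i in range(4):
  c,s=snap("wrist","w11",(240,120,400,350),3);f.append(s["force"])
print(s["ee_pos"],np.mean(f,0).round(2),s["moment"].round(2))
E
```

```text
time_s: 9.95
ee_pos: [0.5574, -0.3317, 0.1135]
tool_rot: [-2.22, -2.221, 0.0]
force: [0.0, -0.7, -3.1]
grip_width: 0.495
time_s: 10.45
ee_pos: [0.5577, -0.332, 0.1071]
tool_rot: [-2.221, -2.222, -0.0]
force: [-0.3, -0.5, -1.9]
grip_width: 0.496
[ 0.55789235 -0.33207496  0.10743539] [ 0.04 -0.18 -2.31] [-0.03  0.01 -0.04]
```

View pics/w11.png

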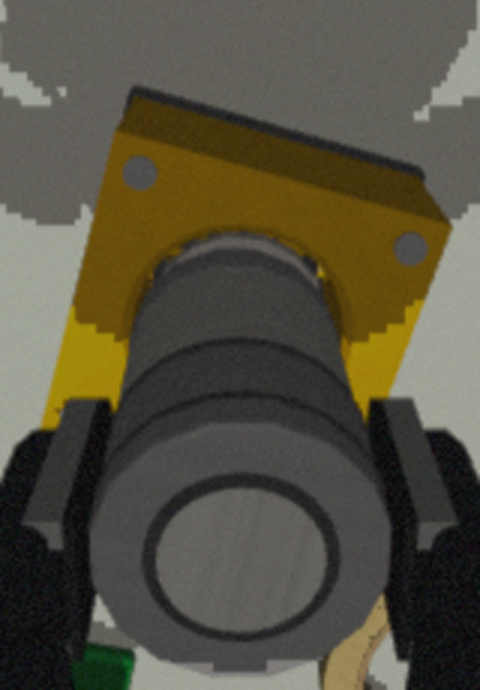

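It looks centred. Feeling down now.

```bash
python3 -m inch '{"linear":[[0,0,-1],[0,0,-1],[0,0,-1],[0,0,0],[0,0,0]],"twist":[0,0,0,0,0],"fingers":[38,38,38,38,38]}' 60
python3 -m inch '{"linear":[[0,0,-1],[0,0,-1],[0,0,-1],[0,0,0],[0,0,0]],"twist":[0,0,0,0,0],"fingers":[38,38,38,38,38]}' 60
```

```text
time_s: 11.15
ee_pos: [0.558, -0.3318, 0.1041]
tool_rot: [-2.221, -2.222, -0.001]
force: [1.0, 1.7, -1.9]
grip_width: 0.497
time_s: 11.65
ee_pos: [0.5579, -0.3319, 0.1011]
tool_rot: [-2.221, -2.222, -0.001]
force: [2.0, 0.9, -2.6]
grip_width: 0.502
```

```bash
cat > fz.py <<'E'
from h import *
f=[]
for i in range(4):
  c,s=snap("wrist","last");f.append(s["force"])
print(s["ee_pos"].round(4),np.mean(f,0).round(2),s["moment"].round(2),s["time_s"],s["tool_rot"].round(3))
E
python3 fz.py
```

```text
[ 0.5579 -0.3319  0.1012] [ 2.48  1.54 -3.01] [ 0.5  -0.55 -0.02] 11.8 [2.221e+00 2.222e+00 1.000e-03]
```

The lateral force (+2.5,+1.5) N means the bore wall is pushing the canister towards +x and +y. I'll comply a little.

```bash
python3 -m inch '{"linear":[[0.6,0.4,0],[0,0,0],[0,0,-1],[0,0,0],[0,0,0]],"twist":[0,0,0,0,0],"fingers":[38,38,38,38,38]}' 60
python3 fz.py
```

```text
time_s: 12.35
ee_pos: [0.5583, -0.3318, 0.1004]
tool_rot: [2.221, 2.222, -0.001]
force: [0.5, 0.4, -2.3]
grip_width: 0.493
[ 0.5582 -0.3318  0.1003] [-0.21  1.06 -1.76] [ 0.18  0.07 -0.04] 12.5 [-2.221 -2.222  0.   ]
```

```bash
python3 -m inch '{"linear":[[0,0.4,-1],[0,0,-1],[0,0,-1],[0,0,0],[0,0,0]],"twist":[0,0,0,0,0],"fingers":[38,38,38,38,38]}' 60
python3 fz.py
```

```text
time_s: 13.05
ee_pos: [0.5585, -0.3316, 0.0979]
tool_rot: [2.22, 2.221, -0.001]
force: [-1.9, -0.5, 3.7]
grip_width: 0.496
[ 0.5585 -0.3316  0.0977] [-2.17 -0.37  3.83] [-0.08  0.51  0.01] 13.2 [ 2.22   2.221 -0.   ]
```

Seat contact: the vertical force went from -2 to +3.8 N at about 8–9 mm depth. I'll back off until it is close to zero, so the seat carries the weight, and ease x.

```bash
python3 -m inch '{"linear":[[-0.3,0,0.7],[0,0,0.7],[0,0,0],[0,0,0],[0,0,0]],"twist":[0,0,0,0,0],"fingers":[38,38,38,38,38]}' 60
python3 fz.py
```

```text
time_s: 13.75
ee_pos: [0.5584, -0.3313, 0.0987]
tool_rot: [2.22, 2.222, 0.0]
force: [-0.1, 0.1, 2.0]
grip_width: 0.497
[ 0.5584 -0.3313  0.0987] [-0.35 -1.24  2.02] [-0.28 -0.15  0.  ] 13.9 [2.220e+00 2.222e+00 1.000e-03]
```

```bash
python3 -m inch '{"linear":[[0,-0.2,0.4],[0,0,0.4],[0,0,0],[0,0,0],[0,0,0]],"twist":[0,0,0,0,0],"fingers":[38,38,38,38,38]}' 60
python3 fz.py
```

```text
time_s: 14.45
ee_pos: [0.5581, -0.3312, 0.0994]
tool_rot: [-2.22, -2.222, -0.0]
force: [0.6, -0.5, 0.7]
grip_width: 0.491
[ 0.5581 -0.3312  0.0994] [ 0.86 -0.64  0.55] [ 0.02 -0.35 -0.06] 14.6 [-2.221 -2.222 -0.   ]
```

```bash
python3 -m inch '{"linear":[[0,0,0.2],[0,0,0],[0,0,0],[0,0,0],[0,0,0]],"twist":[0,0,0,0,0],"fingers":[38,38,46,50,56]}' 20
python3 -m inch '{"linear":[[0,0,0],[0,0,0],[0,0,0],[0,0,0],[0,0,0]],"twist":[0,0,0,0,0],"fingers":[62,68,74,80,80]}' 20
python3 fz.py
```

```text
time_s: 15.15
ee_pos: [0.5579, -0.3314, 0.0996]
tool_rot: [-2.221, -2.222, 0.0]
force: [-0.7, -1.2, 0.5]
grip_width: 0.658
time_s: 15.65
ee_pos: [0.5581, -0.3314, 0.0997]
tool_rot: [2.221, 2.222, 0.0]
force: [-0.8, 0.1, -0.1]
grip_width: 0.936
[ 0.5581 -0.3314  0.0997] [0.12 0.39 0.07] [-0.    0.01 -0.02] 15.8 [2.221 2.222 0.   ]
```

View pics/last.png

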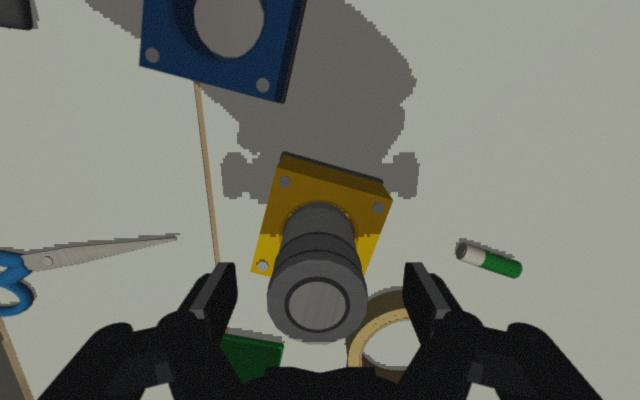

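Released cleanly, with the canister standing upright in yellow. Rising and moving to the other canister.

```bash
python3 -m inch '{"linear":[[0,0,25],[0,0,40],[0,0,40],[0,30,25],[-6,45,0]],"twist":[0,0,0,0,0],"fingers":[80,80,80,80,80]}' 40
python3 -m inch '{"linear":[[-7,46,0],[-7,46,0],[-7,46,0],[-7,46,0],[-7,46,0]],"twist":[0,0,0,0,0],"fingers":[80,80,80,80,80]}' 
python3 -m inch '{"linear":[[-7,46,0],[-7,46,0],[-7,40,0],[0,20,0],[0,0,0]],"twist":[0,0,0,0,0],"fingers":[80,80,80,80,80]}' 
python3 -m inch '{"linear":[[0,0,0],[0,0,0],[0,0,0],[0,0,0],[0,0,0]],"twist":[0,0,0,0,0],"fingers":[80,80,80,80,80]}' 
python3 - <<'E'
from h import *
c,s=snap("wrist","w12");print(s["force"],s["ee_pos"]);np.save("w12.npy",c["frame"]);np.save("w12s.npy",s,allow_pickle=True)
E
```

```text
time_s: 16.35
ee_pos: [0.5546, -0.2591, 0.2342]
tool_rot: [2.218, 2.212, 0.003]
force: [1.7, 0.5, -0.1]
grip_width: 0.938
time_s: 16.85
ee_pos: [0.5166, -0.0248, 0.23]
tool_rot: [2.221, 2.221, 0.001]
force: [0.5, 1.0, -0.3]
grip_width: 0.939
time_s: 17.35
ee_pos: [0.4957, 0.1281, 0.23]
tool_rot: [2.216, 2.227, 0.001]
force: [0.7, -0.1, 0.0]
grip_width: 0.937
time_s: 17.85
ee_pos: [0.4963, 0.1248, 0.2297]
tool_rot: [2.222, 2.22, -0.0]
force: [-1.1, -0.1, -0.8]
grip_width: 0.939
[-1.09395692 -0.06220039 -0.76846431] [0.49629639 0.12483297 0.22969675]
```

View pics/w12.png

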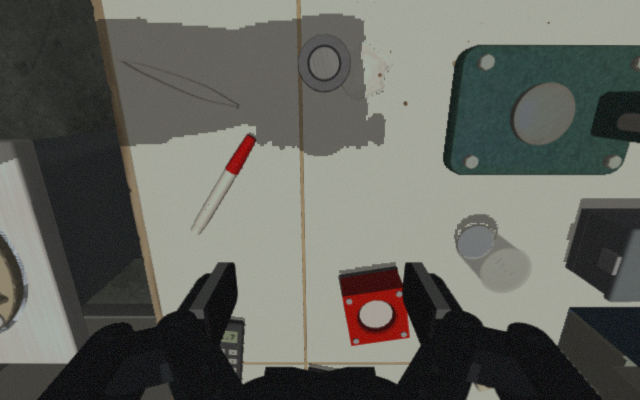

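The cap is at (325,63).

```bash
python3 - <<'E'
from h import *
c=capture("wrist");s=np.load("w12s.npy",allow_pickle=True).item()
for p in [(324.5,63),(298.5,63),(351,63),(324.5,34),(324.5,91.5)]: print(ray(c,*p,.073,s).round(4))
blk(c,s,[(349,301),(399,294),(409,339),(355,341)])
E
```

```text
[0.501  0.2335 0.073 ]
[0.4796 0.2336 0.073 ]
[0.5227 0.2335 0.073 ]
[0.5009 0.2549 0.073 ]
[0.5011 0.2115 0.073 ]
centre [ 0.5658 -0.0424] sides [np.float64(58.2), np.float64(57.8), np.float64(66.3), np.float64(65.5)] diags [np.float64(92.3), np.float64(82.4)]
```

```bash
python3 -m inch '{"linear":[[2,36,0],[2,36,0],[0.3,36.5,-20],[0,0,-40],[0,0,-40]],"twist":[0,0,0,0,0],"fingers":[80,80,80,80,80]}' 
python3 -m inch '{"linear":[[0,0,-10],[0,0,0],[0,0,0],[0,0,0],[0,0,0]],"twist":[0,0,0,0,0],"fingers":[80,80,80,80,80]}'
python3 - <<'E'
from h import *
c,s=snap("wrist","w13",(260,190,380,290),6);print(s["force"],s["ee_pos"]);print(proj(c,[.501,.2333,.074],s))
E
```

```text
time_s: 18.45
ee_pos: [0.5011, 0.2355, 0.1293]
tool_rot: [2.217, 2.223, 0.004]
force: [-0.1, 0.2, 0.1]
grip_width: 0.938
time_s: 18.95
ee_pos: [0.5018, 0.2342, 0.1217]
tool_rot: [2.22, 2.22, 0.005]
force: [-0.2, -0.6, -0.0]
grip_width: 0.937
[-0.19478332 -0.60366008 -0.04744042] [0.50180735 0.23421531 0.1216713 ]
[[317.03740676 242.95605851]]
```

View pics/w13.png

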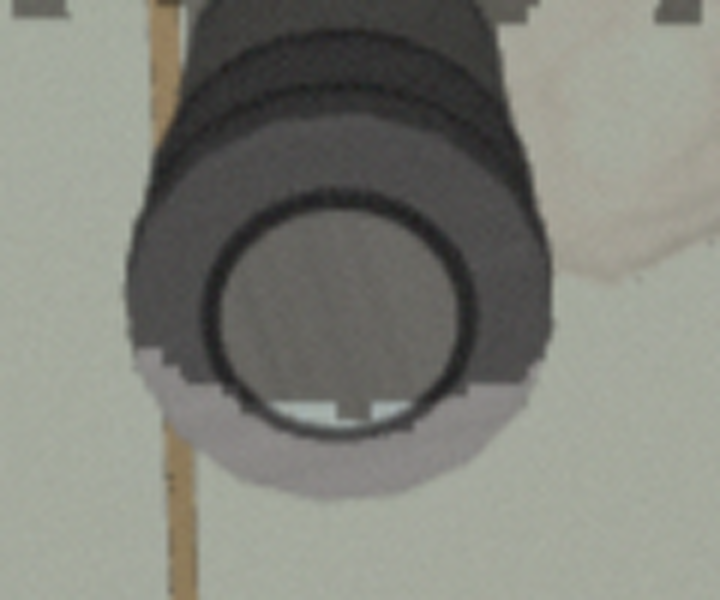

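This matches within 1 px. Descending 60 mm and gripping.

```bash
python3 -m inch '{"linear":[[-0.7,-0.5,-20],[0,0,-20],[0,0,-20],[0,0,0],[0,0,0]],"twist":[0,0,0,0,0],"fingers":[80,80,80,70,60]}' 60
python3 -m inch '{"linear":[[0,0,0],[0,0,0],[0,0,0],[0,0,0],[0,0,0]],"twist":[0,0,0,0,0],"fingers":[38,38,38,38,38]}' 60
python3 fz.py
python3 -m inch '{"linear":[[0,0,0],[0,0,0],[0,0,2],[0,0,4],[0,0,4]],"twist":[0,0,0,0,0],"fingers":[38,38,38,38,38]}' 60
python3 -m inch '{"linear":[[0,0,4],[0,0,4],[0,0,2],[0,0,0],[0,0,0]],"twist":[0,0,0,0,0],"fingers":[38,38,38,38,38]}' 60
python3 fz.py;python3 fz.py
```

```text
time_s: 19.5
ee_pos: [0.4999, 0.2335, 0.0603]
tool_rot: [2.221, 2.222, 0.0]
force: [0.0, -0.2, 0.9]
grip_width: 0.702
time_s: 20.0
ee_pos: [0.5004, 0.2339, 0.0615]
tool_rot: [2.22, 2.221, 0.003]
force: [-1.9, 0.2, 6.5]
grip_width: 0.5
[0.5005 0.2339 0.0614] [-1.94 -0.28  6.05] [-0.04  0.36  0.  ] 20.15 [2.22  2.221 0.003]
time_s: 20.7
ee_pos: [0.499, 0.2333, 0.0692]
tool_rot: [-2.22, -2.221, 0.003]
force: [-0.3, 0.2, -7.2]
grip_width: 0.499
time_s: 21.2
ee_pos: [0.4997, 0.2336, 0.0797]
tool_rot: [2.221, 2.222, 0.0]
force: [0.4, 0.2, -7.9]
grip_width: 0.495
[0.4995 0.2335 0.0795] [ 0.08  0.1  -7.59] [ 0.01 -0.02 -0.02] 21.35 [-2.221e+00 -2.222e+00  1.000e-03]
[0.4997 0.2336 0.0796] [ 0.48 -0.08 -6.93] [-0.02  0.01 -0.03] 21.55 [-2.221 -2.222  0.   ]
```

View pics/last.png

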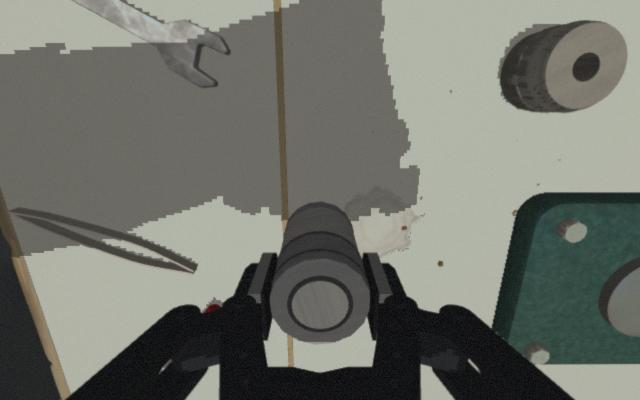

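About 7.3 N makes this one solid, so red. It sits in the hand as the first did. TCP target (0.5636,-0.0394).

```bash
python3 -m inch '{"linear":[[0,0,15],[0,0,20],[0,-10,20],[6,-25,0],[9,-34,0]],"twist":[0,0,0,0,0],"fingers":[38,38,38,38,38]}' 60
python3 -m inch '{"linear":[[9,-34,0],[9,-34,0],[9,-34,0],[9,-34,0],[7,-34,0]],"twist":[0,0,0,0,0],"fingers":[38,38,38,38,38]}' 60
python3 -m inch '{"linear":[[4,-22,0],[2,-12,0],[0,0,-8],[0,0,-8],[0,0,0]],"twist":[0,0,0,0,0],"fingers":[38,38,38,38,38]}' 60
python3 -m inch '{"linear":[[0,0,0],[0,0,0],[0,0,0],[0,0,0],[0,0,0]],"twist":[0,0,0,0,0],"fingers":[38,38,38,38,38]}' 60
python3 - <<'E'
from h import *
f=[]
for i in range(3):
  c,s=snap("wrist","w14",(240,120,400,260),5);f.append(s["force"])
print(s["ee_pos"],np.mean(f,0),s["time_s"]);np.save("w14s.npy",s,allow_pickle=True)
E
```

```text
time_s: 22.1
ee_pos: [0.5151, 0.1652, 0.1358]
tool_rot: [2.217, 2.225, 0.003]
force: [1.3, -0.3, -8.0]
grip_width: 0.501
time_s: 22.6
ee_pos: [0.5581, -0.0069, 0.1348]
tool_rot: [2.221, 2.222, 0.001]
force: [0.5, -0.5, -7.2]
grip_width: 0.497
time_s: 23.1
ee_pos: [0.5619, -0.0379, 0.1167]
tool_rot: [-2.217, -2.221, 0.003]
force: [-0.8, 0.3, -7.4]
grip_width: 0.495
time_s: 23.6
ee_pos: [0.5639, -0.0393, 0.119]
tool_rot: [2.22, 2.222, 0.0]
force: [0.7, 0.2, -7.6]
grip_width: 0.5
[ 0.56382169 -0.03945725  0.11886102] [ 0.31250082  0.04568079 -7.0154224 ] 23.7
```

View pics/w14.png

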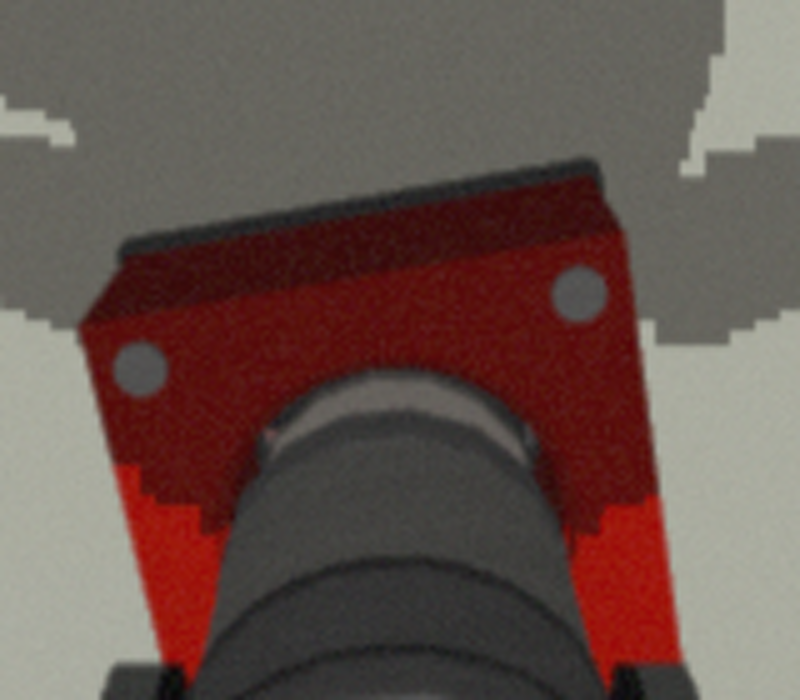

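```bash
python3 - <<'E'
from h import *
s=np.load("w14s.npy",allow_pickle=True).item();c=capture("wrist")
P=np.array([ray(c,240+(a+.5)/5-.5,120+(b+.5)/5-.5,.046,s)[:2] for a,b in [(140,370),(580,295),(80,328),(627,232)]])
for A,B in((P[0],P[1]),(P[2],P[3])):
    d=B-A;print(np.linalg.norm(d),(A+B)/2+np.array([d[1],-d[0]])/2)
E
```

```text
0.05826568240068591 [ 0.56405183 -0.04059778]
0.0717051783197411 [ 0.56442113 -0.0402024 ]
```

Red confirmed at (0.5641,-0.0405), and the TCP is on target. Descending.

```bash
python3 -m inch '{"linear":[[0,0,-4],[0,0,-4],[0,0,-3],[0,0,-3],[0,0,0]],"twist":[0,0,0,0,0],"fingers":[38,38,38,38,38]}' 60
python3 -m inch '{"linear":[[0,0,-1],[0,0,-1],[0,0,0],[0,0,0],[0,0,0]],"twist":[0,0,0,0,0],"fingers":[38,38,38,38,38]}' 60
python3 fz.py
```

```text
time_s: 24.3
ee_pos: [0.5634, -0.0394, 0.104]
tool_rot: [-2.22, -2.221, 0.001]
force: [0.4, 0.8, -7.0]
grip_width: 0.494
time_s: 24.8
ee_pos: [0.5638, -0.0394, 0.1028]
tool_rot: [2.221, 2.222, 0.0]
force: [-0.2, -0.2, -6.5]
grip_width: 0.501
[ 0.5638 -0.0395  0.1028] [ 0.15  0.17 -6.85] [ 0.01 -0.03  0.01] 24.95 [2.221 2.222 0.   ]
```

```bash
python3 -m inch '{"linear":[[0,0,-1],[0,0,-1],[0,0,-1],[0,0,0],[0,0,0]],"twist":[0,0,0,0,0],"fingers":[38,38,38,38,38]}' 60
python3 fz.py
```

```text
time_s: 25.5
ee_pos: [0.5639, -0.0395, 0.1]
tool_rot: [2.221, 2.222, 0.0]
force: [-0.2, 0.4, -3.9]
grip_width: 0.5
[ 0.5638 -0.0395  0.0999] [-0.61  0.1  -3.51] [-0.03  0.13 -0.03] 25.65 [2.221 2.222 0.   ]
```

The seat is taking load with little lateral force. Another 1.5 mm.

```bash
python3 -m inch '{"linear":[[0,0,-0.5],[0,0,-0.5],[0,0,-0.5],[0,0,0],[0,0,0]],"twist":[0,0,0,0,0],"fingers":[38,38,38,38,38]}' 60
python3 fz.py
```

```text
time_s: 26.2
ee_pos: [0.5639, -0.0395, 0.0985]
tool_rot: [2.221, 2.222, 0.0]
force: [-2.3, 1.1, 0.6]
grip_width: 0.494
[ 0.5639 -0.0395  0.0984] [-1.74  0.33  0.39] [ 0.02  0.23 -0.07] 26.35 [2.221 2.222 0.   ]
```

```bash
python3 -m inch '{"linear":[[-0.3,0,0],[0,0,0.1],[0,0,0],[0,0,0],[0,0,0]],"twist":[0,0,0,0,0],"fingers":[38,38,38,38,38]}' 60
python3 fz.py
```

```text
time_s: 26.9
ee_pos: [0.5638, -0.0395, 0.0985]
tool_rot: [2.22, 2.221, 0.001]
force: [0.0, 0.4, -0.4]
grip_width: 0.497
[ 0.5638 -0.0395  0.0985] [ 0.43 -0.02 -0.43] [ 0.04 -0.33  0.  ] 27.05 [2.220e+00 2.222e+00 1.000e-03]
```

Balanced. Releasing.

```bash
python3 -m inch '{"linear":[[0,0,0],[0,0,0],[0,0,0],[0,0,0],[0,0,0]],"twist":[0,0,0,0,0],"fingers":[38,38,46,50,56]}' 20
python3 -m inch '{"linear":[[0,0,0],[0,0,0],[0,0,0],[0,0,0],[0,0,0]],"twist":[0,0,0,0,0],"fingers":[62,68,74,80,80]}' 20
python3 -m inch '{"linear":[[0,0,25],[0,0,40],[0,0,40],[0,-20,25],[0,-40,0]],"twist":[0,0,0,0,0],"fingers":[80,80,80,80,80]}' 
python3 -m inch '{"linear":[[0,-30,0],[0,0,0],[0,0,0],[0,0,0],[0,0,0]],"twist":[0,0,0,0,0],"fingers":[80,80,80,80,80]}' 
python3 fz.py; python3 - <<'E'
from h import *
snap("scene","s2",(270,110,400,310),3);snap("top","t2",(240,150,400,260),4)
E
```

```text
time_s: 27.6
ee_pos: [0.5631, -0.0394, 0.0982]
tool_rot: [-2.221, -2.222, 0.001]
force: [0.8, -0.1, 0.2]
grip_width: 0.657
time_s: 28.1
ee_pos: [0.5634, -0.0394, 0.0983]
tool_rot: [2.221, 2.222, 0.0]
force: [-0.8, 0.5, 0.4]
grip_width: 0.933
time_s: 28.6
ee_pos: [0.5657, -0.0986, 0.2334]
tool_rot: [2.211, 2.222, 0.007]
force: [1.3, 0.6, -0.2]
grip_width: 0.937
time_s: 29.1
ee_pos: [0.5633, -0.1284, 0.2282]
tool_rot: [-2.219, -2.223, -0.0]
force: [-0.1, 0.5, 0.5]
grip_width: 0.935
[ 0.5635 -0.1286  0.2283] [ 0.12 -0.19  0.2 ] [-0.02  0.02  0.  ] 29.25 [-2.219 -2.223 -0.   ]
```

View pics/last.png

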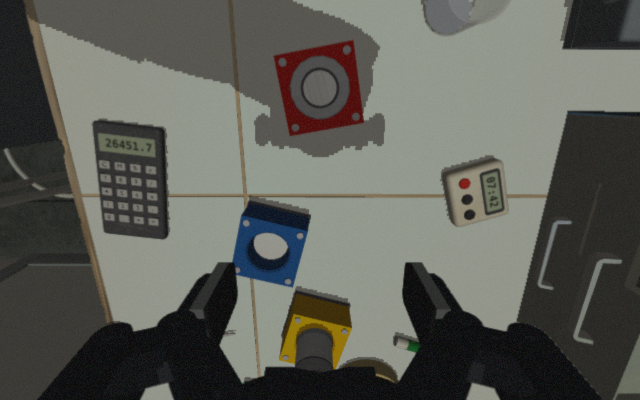

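View pics/s2.png

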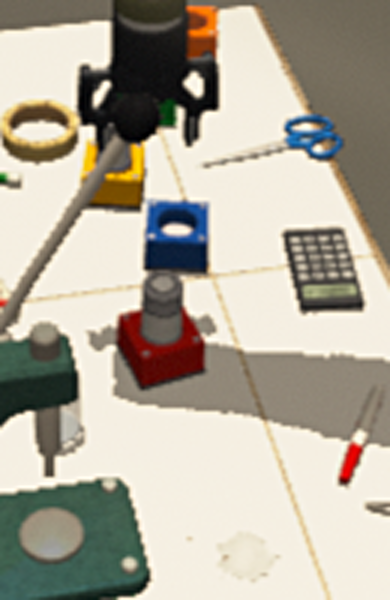

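Red holds its canister upright, cap at (320,88), and the scene view shows both standing. I'll look at yellow the same way.

```bash
cp pics/last.png pics/redchk.png; python3 - <<'E'
from h import *
c,s=snap("wrist","r3",(265,35,375,145),5)
print(ray(c,320,88,.111,s),s["ee_pos"])
E
python3 -m inch '{"linear":[[0,-45,0],[0,-45,0],[0,-45,0],[0,-45,0],[0,-45,0]],"twist":[0,0,0,0,0],"fingers":[80,80,80,80,80]}' 
python3 -m inch '{"linear":[[0,-45,0],[0,-20,0],[0,0,0],[0,0,0],[0,0,0]],"twist":[0,0,0,0,0],"fingers":[80,80,80,80,80]}' 
python3 fz.py
```

```text
[ 0.56425182 -0.04038982  0.111     ] [ 0.56348426 -0.12898981  0.22836223]
time_s: 29.95
ee_pos: [0.5633, -0.3561, 0.2284]
tool_rot: [2.22, 2.222, 0.0]
force: [-0.0, -0.4, 0.1]
grip_width: 0.935
time_s: 30.45
ee_pos: [0.5636, -0.4181, 0.2284]
tool_rot: [-2.219, -2.223, -0.0]
force: [-0.3, -0.4, 0.2]
grip_width: 0.94
[ 0.5639 -0.418   0.2289] [0.12 0.21 0.09] [-0.02 -0.01 -0.03] 30.6 [2.219 2.224 0.   ]
```

View pics/r3.png

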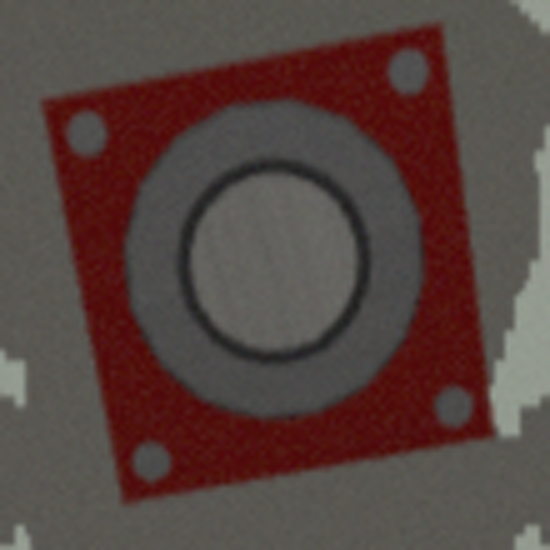

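View pics/last.png

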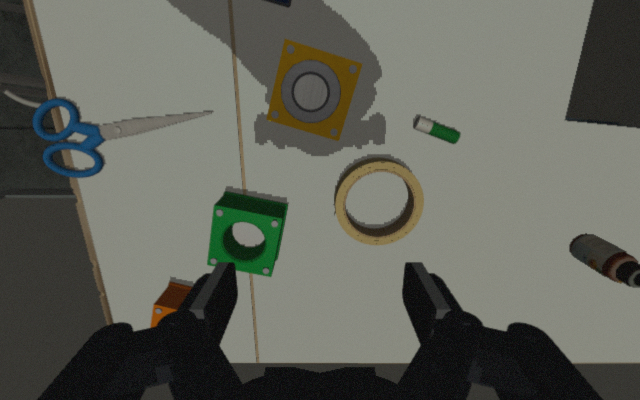

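```bash
python3 - <<'E'
from h import *
c=capture("wrist");s=bot.sense()
print(ray(c,310,92,.1115,s));blk(c,s,[(291,48),(353.5,69),(333.5,134),(274.5,115)])
bot.hand_in();print(bot.sense()["time_s"])
E
```

```text
[ 0.55730632 -0.33252028  0.1115    ]
centre [ 0.5583 -0.3324] sides [np.float64(59.7), np.float64(58.4), np.float64(60.2), np.float64(58.5)] diags [np.float64(84.2), np.float64(83.3)]
the job is handed in; nothing more can be done
the job is handed in; nothing more can be done
```

Both canisters are in the nests for their weight, and the job is handed in at about 31 s of the 61 s allowed.

| Canister | Force when lifted | Class and nest | Depth in bore | Cap centre vs bore centre |
|---|---|---|---|---|
| nearest the red nest | about 2.3 N | filled, yellow | about 8 mm | within about 1 mm |
| farther one, near the press | about 7.3 N | solid, red | about 9 mm | within about 0.3 mm |

- **Placing:** I felt each canister down until the seat carried its weight, let go with the vertical force close to zero, and backed the gripper off. The beaker was not touched. The pictures show both canisters upright.
- **First yellow and blue positions:** these were about 2–3 mm off, because I paired a picture with a pose read after the arm had settled. A close-up before inserting into yellow showed this, and I corrected it.
- **Yellow insertion:** it showed up to about 2.5 N of sideways force at the mouth, plus a brief press of about 6 N on the seat, well under the 20 N limit. Both were eased off before release.
- **Not measured:** the seat forces after release were not measured directly; I inferred them from the canister weights.

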